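# Load a hook board into the drilling jig and clamp it

### The arm

A 6-joint arm with a two-finger parallel gripper is mounted at the origin on the work surface. World frame = base frame: x ahead of the robot, y to its left, z up, the work surface at z = 0. Lengths are in m, angles in rad, forces in N, time in s.
With the tool pointing down it reaches from about 0.35 to 0.975 m from the base axis. Payload 4.9 kg.
Tool frame: the origin (TCP) lies midway between the tips of the shut fingers; the grasp point (between the pads) lies 19 mm behind it; z points along the fingers, y is the line along which they close (so a half turn about z gives the same grasp; the last joint's range is limited). The gripper opens to 85 mm and grips with 20 to 120 N. Pads are 22 mm wide; open, the fingers measure 114 mm over their backs; the gripper's body (76 mm by 85 mm) begins 54 mm behind the grasp point. The pads swing forward as they close: fully open they stand 13 mm farther back than shut.
Start: joints at [-1.312, 0.053, 1.613, -0, 1.476, -0.119], TCP at [0.231, -0.581, 0.231] pointing down, gripper open.
Joint ranges: [-3.01, 3.01], [-1.01, 2.22], [0.06, 2.58], [-1.02, 4.17], [0.09, 2.62], [-3.14, 3.14]. Speed limits (rad/s): [2.57, 2.57, 3.14, 3.14, 3.14, 3.14].

### API

Orientations are given as a unit quaternion [w, x, y, z].
In Python, from plant import state, grab_frame, job_done, cut_out, place_of gives the robot as it stands.
- The arm moves only by the tool jog_arm, never from a script. Its argument "motion" is text: rows parted by semicolons, each of 7 numbers parted by spaces: the opening in per cent of the stroke, from 0 (shut) to 100 (fully open), then the shift along the tool's x, y, z as a fraction of full scale, then the turn, a rotation vector about the tool's x, y, z as a fraction of full scale. A call has exactly 5 rows; each row is the pose to reach, as a shift and turn from the pose commanded when the call began, along the tool's axes at that moment; what a row does not reach only later rows make up. Full scale, the value 1, is 50 cm for a shift and 1.5 rad for a turn. A row lasts 1/8 s, in which the tool goes at most 62.5 mm and 10.7 degrees, less where a joint would pass 70% of its speed; a pose out of reach is approached as far as the arm can. A call with a number of a shift or a turn outside -1 to 1 is refused whole. A call with a gripper value outside its range is refused whole. The fingers move at their own pace and stop on an object; the grip force is fixed at half the most. Time passes only in rows, so rows that repeat a pose let the fingers close, or fill a call up. It gives the time, the measured TCP pose, the force, the opening and the grip force at its end, in the units of the state.
- state(): the state, without advancing time (a new reading comes with each control period).
- grab_frame(name): name is "scene" or "side" or "wrist"; returns a dict with "color" (480x640x3 uint8, red, green, blue), "range_z" (480x640 float32, m along the optical axis (not along the pixel's ray), 0 where there is no reading), "intrinsics" (3x3 intrinsics, pixels), "world_from_camera" (4x4, takes a point from camera to world coordinates). Camera axes: x right, y up, looking along -z (the intrinsics and any distortion apply to the point x, -y, -z); pixel columns grow to the right and rows downward; lengths in m; the calibration is good to about 2 mm. A picture is of the moment at which its call begins.
- job_done(): hands the job in; it is judged then, once.
Trained networks look in the newest picture that a camera, given by its name, has taken for a name from the list of things; names that differ only in an ending like _2 or _b are one class to them, and where a whole thing is asked for, a point or a joint stands for the part that bears it (a point fixed in the world has none). Each returns a list of dicts, best first, with "p" (0 to 1); they miss things now and then, are a little off and sometimes report something else, mostly with a low value. They report only what shows in the picture. A call takes as long as a camera call. They do not tell look-alikes from the thing itself.
- cut_out(camera, thing): "pixels" (480x640 bool, what is visible of it).
- place_of(camera, thing): "at" ([x, y, z] in m, in world coordinates, good to about 4 mm: a listed point, or the origin of a listed thing).
The state is a dict: "time": time; "joint_pos": joint angles; "joint_vel": joint speeds; "joint_efforts": joint torques, N m; "tool_pos": TCP position; "tool_rot": TCP orientation; "contact_force": force on the tool from outside, world axes, zero at the start; "ft_torque": the same for the moment, N m; "gripper_width": opening from 0.0 (shut) to 1.0 (fully open); "grasp_force": force on a finger pad.
Only numpy, scipy, OpenCV 4.12 (cv2) and the standard library are available. Lean on these libraries where they do the work, as an engineer would, in place of code of your own. Each camera call takes 0.05 s, during which the arm holds its last target. There are 200 camera calls.

### The job

Load the drilling jig: slide the oak hook board that lies on the jig's bed into the nest, clipped corners first, until it is fully home against the end stop, square and flat on the bed. Then bring the toggle clamp's handle all the way down so that it locks on the board, and let go. Leave the other things on the bench where they are.

Things in the scene. Friction and masses are not known exactly. Their poses are not given: they have to be found in the camera images.
- board_mid (a point): Centre (half-way up) of the loose oak hook board, 120 x 100 x 22 mm, 150 to 270 g, lying flat on the jig's bed before the nest, roughly turned towards it. Too wide to grasp from above; slides easily when pushed. x runs along its length to the end with two clipped corners (20 mm at 45 degrees, leaving a 60 mm end face), y across, z up. Two pencilled crosses on top.
- jig: The fixed drilling jig; origin on the bench under the centre of the seated board; x is the way the board slides in, z up. Plywood bed 18 mm thick, from x -210 to +250, y -140 to +140 mm. On it two side fences, 20 mm high and 26 mm wide, inner faces at y +-51.5 mm, from x -40 to 88 mm, mouths flared 8 mm over 22 mm, and an end stop with its face at x 60 mm and matching corner pieces.
- seat (a point): Where board_mid is when the board is fully home: on the jig's centre line, 29 mm above the bench (11 mm above the bed). Axes as the jig's. The nest is open at its -x side and on top; the board has 1.5 mm clearance to each side fence, and its back 20 mm stick out of the mouth when home.
- handle_grip (a point): Middle of the upper face of the black grip of the clamp handle; x points outward along the handle, z out of that face. The grip is 70 mm long, 18 wide, 15 thick. Starts up at 64 degrees, leaning away from the nest, this point 165 mm beyond seat along the jig's x and 129 mm above the bench; locked, the handle is level, this point at 218 mm and 75 mm high.
- clamp_bar: Bar of the toggle clamp, which stands behind the end stop; origin on its pin, 112 mm beyond seat along the jig's x, 60 mm above the bench. Starts sloping up 41 degrees over the nest, its rubber foot 80 mm above the bed. Pressing the grip down (2 to 12 N) swings it onto the board; about 6 degrees before level the handle goes over centre, then it locks. The handle stays where it is left.
- drilled_board: Bystander: a finished hook board of the same shape with two drilled holes, lying on the bench to the right.
- try_square: Bystander: try square with a wooden stock 115 mm long and a steel blade, lying on the bench at the far right.
- glue_bottle: Bystander: white glue bottle, 60 mm across and 170 mm tall, standing to the left.
Not all that is in view belongs to the job. Leave any green or pink look-alike of the part that bears board_mid alone.

How it is judged:
On the way, in this order (a step that is already met when the one before it is completed fails the run):
1. the board is fully home in the nest, square and flat (x of board_mid in the frame of seat between -0.003 and 0.003 m and y of board_mid in the frame of seat between -0.003 and 0.003 m and angle between the x axis of board_mid and the x axis of seat, either way round below 0.03 rad and angle between board_mid's own z axis and vertical below 0.03 rad), for 0.2 s.
2. the clamp handle is down and locked (angle between handle_grip's own z axis and vertical below 0.07 rad), for 0.2 s.
At the end, for the whole second after the job is handed in: The board sits in the nest within 3 mm of fully home and of the centre line, flat on the bed within 2 mm, square within 0.03 rad (1.7 degrees), and the clamp handle is down and locked (within 0.07 rad of level) (all of step 1 and z of board_mid in the frame of seat between -0.002 and 0.002 m and angle between handle_grip's own z axis and vertical below 0.07 rad); the robot touches nothing.
It fails at once if the drilled board, the try square or the glue bottle is moved by more than 20 mm (distance of any of drilled_board, try_square, glue_bottle from where it was at the start of the episode above 0.02 m).
It also fails if it takes over 61 s, if anything falls off the work surface, if the arm or the gripper's body presses on something with over 40 N, if the wrist force passes 120 N, or if a joint passes its speed limit or range.

## Working session

There is one attempt and no reset: what is moved stays moved. The work goes in short steps, Python scripts to look and compute and a tool call to move; the robot and the scene stay as the last step left them, time stands still between calls to the robot, and variables do not carry over. Pictures are saved under pics/ and viewed, at most 10 in all, crops included, and the job is handed in when it is done.

Besides the shell and the picture viewer there is one more tool, called after ">>>" by a JSON object that holds its "name" and its "arguments", one argument or row to a line. jog_arm: Moves the arm, as the interface text tells. Shift numbers are shares of 50 cm and turn numbers shares of 1.5 rad, none past 1 either way. Its arguments: {"type":"object","properties":{"motion":{"type":"string"}},"required":["motion"]}

```bash
mkdir -p pics; cat > h.py <<'E'
import numpy as np,cv2
from plant import *
def snap(c,fn=None):
    f=grab_frame(c)
    if fn: cv2.imwrite('pics/'+fn,f['color'][:,:,::-1])
    return f
def pts(f,m):
    v,u=np.nonzero(m&(f['range_z']>0)); d=f['range_z'][v,u]; K=f['intrinsics']
    P=np.c_[(u-K[0,2])*d/K[0,0],-(v-K[1,2])*d/K[1,1],-d,np.ones_like(d)]
    return (P@f['world_from_camera'].T)[:,:3]
E
python3 - <<'E'
from h import *
np.set_printoptions(precision=4,suppress=True)
s=state();print(s['tool_pos'],s['tool_rot'],s['time'])
ims=[]
for c in ['scene','side']:
    f=snap(c); ims.append(f['color'][:,:,::-1])
    for t in ['board_mid','jig','seat','handle_grip','clamp_bar','drilled_board','try_square','glue_bottle']:
        print(c,t,[(np.round(r['at'],3),round(r['p'],2)) for r in place_of(c,t)[:3]])
    for r in cut_out(c,'board_mid')[:3]:
        m=r['pixels'];P=pts(f,m);v,u=np.nonzero(m);print(r['p'],m.sum(),u.mean(),v.mean(),np.median(P,0),f['color'][m].mean(0))
for n,i in zip('ab',ims): cv2.imwrite(f'pics/{n}.png',i)
E
```

```text
[ 0.2304 -0.5803  0.2301] [-0.001   0.9822  0.1878 -0.0001] 0.0
scene board_mid [(array([ 0.322, -0.29 ,  0.011]), 0.86), (array([0.307, 0.155, 0.011]), 0.74), (array([ 0.779, -0.17 ,  0.013]), 0.71)]
scene jig [(array([ 0.527, -0.006, -0.   ]), 0.9), (array([ 0.5  ,  0.454, -0.   ]), 0.21), (array([ 0.53 , -0.005,  0.031]), 0.2)]
scene seat [(array([ 0.531, -0.005,  0.03 ]), 0.83)]
scene handle_grip [(array([0.567, 0.155, 0.129]), 0.63)]
scene clamp_bar [(array([0.554, 0.103, 0.066]), 0.96)]
scene drilled_board [(array([ 0.428, -0.447,  0.004]), 0.65)]
scene try_square [(array([ 0.603, -0.411,  0.001]), 0.8)]
scene glue_bottle [(array([ 0.496,  0.451, -0.001]), 0.89)]
0.93 1791 266.1116694584031 244.50083752093803 [ 0.4957 -0.1375  0.039 ] [134.1575 101.9296  57.5098]
0.85 1520 391.10263157894735 211.64144736842104 [0.3174 0.1584 0.0207] [158.7526  84.673   94.8303]
0.79 2474 314.9167340339531 372.4967663702506 [0.8081 0.0351 0.0213] [165.7635  91.4628 103.1451]
side board_mid [(array([ 0.326, -0.289,  0.008]), 0.9), (array([0.8  , 0.036, 0.008]), 0.85), (array([0.308, 0.157, 0.009]), 0.66)]
side jig [(array([ 0.528, -0.004, -0.001]), 0.88)]
side seat [(array([ 0.532, -0.003,  0.03 ]), 0.88)]
side handle_grip [(array([0.57 , 0.156, 0.125]), 0.67), (array([ 0.603, -0.406, -0.   ]), 0.53)]
side clamp_bar [(array([0.559, 0.101, 0.06 ]), 0.87)]
side drilled_board []
side try_square [(array([ 0.604, -0.409,  0.   ]), 0.56)]
side glue_bottle [(array([0.499, 0.451, 0.004]), 0.68)]
0.83 741 401.1943319838057 222.81376518218624 [ 0.3214 -0.2706  0.0204] [117.9474  59.8111  68.7625]
0.83 951 228.33333333333334 250.7024185068349 [0.7952 0.0489 0.0194] [199.143  101.143  116.2229]
0.79 1409 375.6763662171753 312.916252661462 [0.3051 0.1683 0.0204] [196.7168 101.0845 114.7239]
```

View pics/a.png

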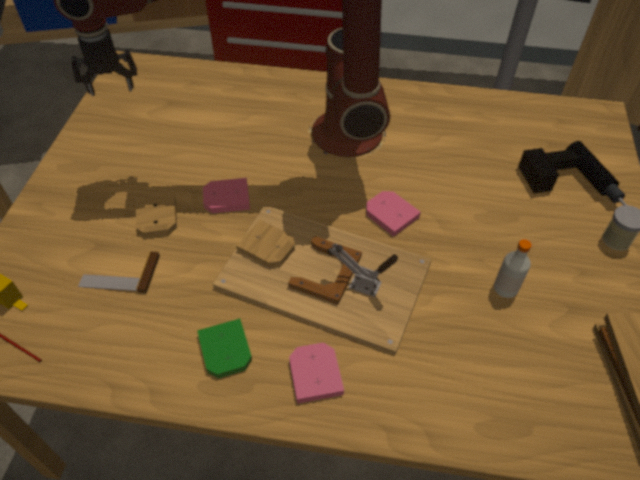

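View pics/b.png

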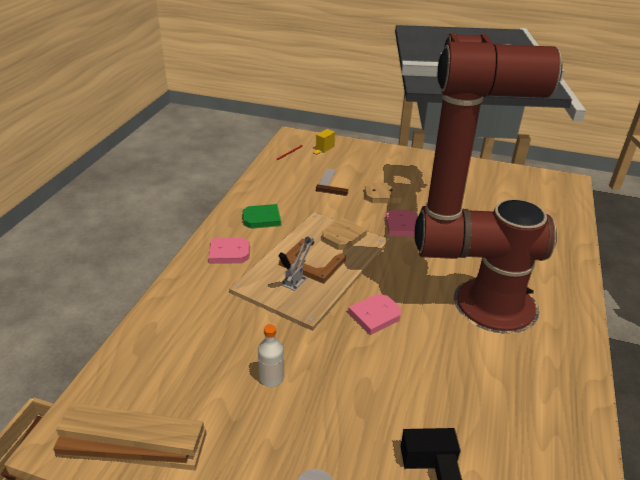

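The scene view shows the oak board at pixel (266,244), the nest around (330,275), and the clamp handle at (388,265). The three pink boards and the green one are look-alikes. Next I'll measure yaw for the jig and the board.

```bash
cat >> h.py <<'E'
np.set_printoptions(precision=4,suppress=True)
def rect(P,lo,hi):
    q=P[(P[:,2]>lo)&(P[:,2]<hi)][:,:2]
    return cv2.minAreaRect((q*1000).astype(np.float32))
def local(p,seat,yaw):
    c,s=np.cos(yaw),np.sin(yaw); return np.array([[c,s],[-s,c]])@(np.asarray(p)[:2]-seat)
def tool(p,yaw=None):
    from scipy.spatial.transform import Rotation as R
    s=state(); q=s['tool_rot']; r=R.from_quat([q[1],q[2],q[3],q[0]])
    d=r.inv().apply(np.asarray(p)-s['tool_pos'])/0.5
    if yaw is not None:
        t=R.from_matrix(np.c_[[np.cos(yaw),np.sin(yaw),0],[np.sin(yaw),-np.cos(yaw),0],[0,0,-1]])
        return d,(r.inv()*t).as_rotvec()/1.5
    return d
E
python3 - <<'E'
from h import *
for c in ['scene','side']:
    f=snap(c)
    for r in cut_out(c,'jig')[:1]:
        P=pts(f,r['pixels']);print(c,'bed',rect(P,.012,.024)); print('fence',rect(P,.036,.042))
    for r in cut_out(c,'board_mid')[:5]:
        P=pts(f,r['pixels']);
        if np.median(P[:,2])>.03: print(c,'board',r['p'],rect(P,.035,.045))
print(tool([.49,-.22,.25],np.radians(76.5)))
E
```

```text
scene bed ((536.5569458007812, 11.697189331054688), (461.63427734375, 285.4028015136719), 76.37266540527344)
fence ((529.2940673828125, -23.564254760742188), (342.07672119140625, 158.4767303466797), 77.126220703125)
scene board 0.75 ((486.6972351074219, -136.67404174804688), (124.55255126953125, 104.63407897949219), 66.5905532836914)
side bed ((532.7236938476562, 15.164947509765625), (466.1408996582031, 284.03143310546875), 75.93048858642578)
fence ((541.32958984375, 51.743446350097656), (195.6529541015625, 156.53773498535156), 76.99202728271484)
side board 0.88 ((483.1312561035156, -132.86334228515625), (125.12639617919922, 106.75896453857422), 66.00382232666016)
(array([ 0.7486, -0.4795, -0.0374]), array([ 0.    ,  0.    , -0.6383]))
```

```bash
python3 - <<'E'
from h import *
print(tool([.449,-.217,.2],np.radians(66.3)))
E
```

```text
(array([ 0.6746, -0.5153,  0.0626]), array([ 0.    ,  0.    , -0.5196]))
```

>>> {"name": "jog_arm", "arguments": {
  "motion": "60 0.12 -0.09 0.01 0 0 -0.1; 60 0.22 -0.17 0.02 0 0 -0.2; 60 0.32 -0.25 0.03 0 0 -0.3; 60 0.42 -0.32 0.04 0 0 -0.4; 60 0.52 -0.4 0.05 0 0 -0.5"
}}

```text
time: 1.92
tool_pos: [0.3909, -0.3117, 0.2078]
tool_rot: [0.001, 0.844, 0.536, 0.0]
contact_force: [1.7, -0.3, 0.1]
gripper_width: 0.598
grasp_force: 0.0
```

```bash
python3 - <<'E'
from h import *
print(state()['time'],state()['tool_pos'],tool([.449,-.217,.2],np.radians(66.3)))
f=snap('wrist','w1.png')
for c in ['wrist','scene']:
  f=snap(c)
  for r in cut_out(c,'board_mid')[:5]:
        P=pts(f,r['pixels']);
        if np.median(P[:,2])>.03: print(c,r['p'],rect(P,.035,.045))
E
```

```text
1.925 [ 0.3909 -0.3117  0.2078] (array([0.2207, 0.0247, 0.0155]), array([ 0.0007,  0.0002, -0.0165]))
wrist 0.93 ((467.5711669921875, -177.99403381347656), (27.974409103393555, 99.65229034423828), 66.58157348632812)
scene 0.95 ((487.8897399902344, -136.03121948242188), (125.347412109375, 104.57438659667969), 65.13436126708984)
```

View pics/w1.png

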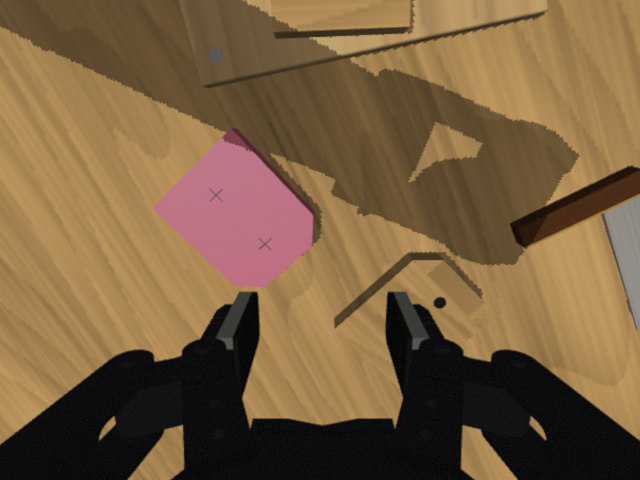

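The wrist view shows the back edge of the board at the top (275–410, 32), and it agrees with the scene measurement.

>>> {"name": "jog_arm", "arguments": {
  "motion": "60 0.11 0.015 0.02 0 0 -0.01; 60 0.22 0.025 0.1 0 0 -0.015; 60 0.22 0.025 0.21 0 0 -0.015; 60 0.22 0.025 0.31 0 0 -0.015; 60 0.22 0.025 0.365 0 0 -0.015"
}}

```text
time: 2.8
tool_pos: [0.4466, -0.2199, 0.0221]
tool_rot: [-0.002, 0.84, 0.543, -0.001]
contact_force: [-0.4, -0.6, 0.1]
gripper_width: 0.598
grasp_force: 0.0
```

```bash
python3 - <<'E'
from h import *
s=state();print(s['time'],s['tool_pos'],s['contact_force'])
f=snap('wrist','w2.png')
for r in cut_out('wrist','board_mid')[:5]:
        P=pts(f,r['pixels']);
        print(r['p'],np.median(P,0),rect(P,.035,.045))
E
```

```text
2.8 [ 0.4466 -0.2199  0.0221] [-0.4162 -0.5511  0.1009]
0.97 [ 0.4773 -0.1524  0.0401] ((476.25390625, -155.72227478027344), (75.4583511352539, 101.4053955078125), 66.92771911621094)
0.86 [ 0.3453 -0.259   0.022 ] ((0.0, 0.0), (0.0, 0.0), 0.0)
0.51 [ 0.418  -0.1581  0.0181] ((474.7068176269531, -160.173583984375), (66.49085998535156, 105.31526184082031), 71.37496948242188)
```

View pics/w2.png

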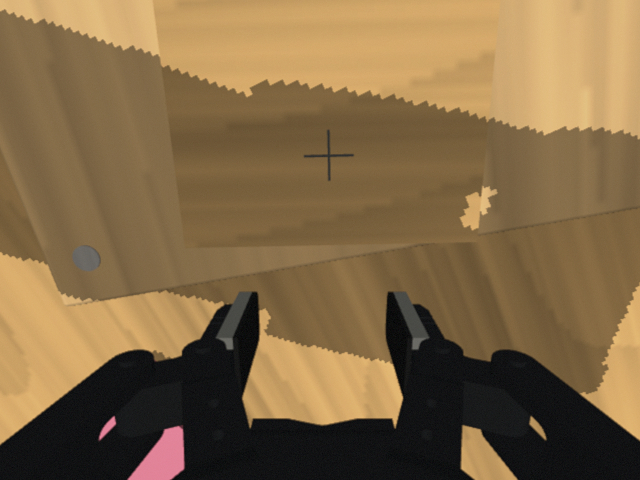

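The two fingers are behind the board's back edge (row 243) with a gap of about 22 mm. I'll push gently while turning and drifting sideways.

>>> {"name": "jog_arm", "arguments": {
  "motion": "60 0.025 0 0 0 0 -0.013; 60 0.045 0 0 0 0 -0.013; 60 0.065 0.004 0 0 0 -0.03; 60 0.085 0.008 0 0 0 -0.045; 60 0.105 0.011 0 0 0 -0.06"
}}

```text
time: 3.52
tool_pos: [0.4759, -0.1732, 0.0257]
tool_rot: [0.001, 0.813, 0.582, 0.0]
contact_force: [-0.1, -2.4, 1.0]
gripper_width: 0.601
grasp_force: 1.0
```

```bash
cat >> h.py <<'E'
SEAT=np.array([.530,-.005]);YAW=np.radians(76.3)
def board(cams=('wrist','scene')):
    for c in cams:
        f=snap(c)
        for r in cut_out(c,'board_mid')[:5]:
            P=pts(f,r['pixels'])
            if abs(np.median(P[:,2])-.04)<.006:
                q=rect(P,.036,.044); print(c,round(r['p'],2),np.round(q[1],1),round(q[2],1),'corners local',[np.round(local(b/1000,SEAT,YAW)*1000,1) for b in cv2.boxPoints(q)])
    s=state();q=s['tool_rot'];print(s['time'],'tcp local',local(s['tool_pos'],SEAT,YAW)*1000,s['tool_pos'][2],'yaw',np.degrees(2*np.arctan2(q[2],q[1])),s['contact_force'])
E
python3 -c "
from h import *
board()"
```

```text
wrist 0.66 [ 98.1 101.1] 71.2 corners local [array([-161.2,   63.7]), array([-170.2,  -36.9]), array([-72.5, -45.7]), array([-63.5,  55. ])]
scene 0.83 [122.5 103.7] 71.0 corners local [array([-161.2,   63.5]), array([-170.6,  -39.7]), array([-48.6, -50.9]), array([-39.1,  52.3])]
3.725 tcp local [-176.2062   13.7948] 0.024684204021903165 yaw 71.0977595543406 [ 0.6514  0.3793 -0.2225]
```

>>> {"name": "jog_arm", "arguments": {
  "motion": "60 0.02 0.004 0 0 0 -0.013; 60 0.038 0.008 0 0 0 -0.026; 60 0.056 0.012 0 0 0 -0.039; 60 0.075 0.016 0 0 0 -0.05; 60 0.09 0.019 0 0 0 -0.06"
}}

```text
time: 4.35
tool_pos: [0.4989, -0.1335, 0.025]
tool_rot: [-0.0, 0.786, 0.618, -0.0]
contact_force: [-0.2, -0.1, -0.8]
gripper_width: 0.602
grasp_force: 0.5
```

```bash
python3 -c "
from h import *
board()"
```

```text
wrist 0.78 [ 98.8 101.1] 76.5 corners local [array([-122.6,   50.9]), array([-122.2,  -50.2]), array([-23.4, -49.8]), array([-23.8,  51.3])]
scene 0.68 [122.4 105.4] 75.9 corners local [array([-122.2,   51.4]), array([-123. ,  -53.9]), array([ -0.5, -54.9]), array([ 0.3, 50.5])]
4.55 tcp local [-132.6327   -0.2567] 0.025232363348748253 yaw 76.24308790072965 [0.922  0.7775 0.2941]
```

>>> {"name": "jog_arm", "arguments": {
  "motion": "60 0.024 0 0 0 0 0; 60 0.048 0 0 0 0 0; 60 0.072 0 0 0 0 0; 60 0.092 0 0 0 0 0; 60 0.11 0 0 0 0 0"
}}

```text
time: 5.18
tool_pos: [0.512, -0.0801, 0.0253]
tool_rot: [0.0, 0.787, 0.617, -0.0]
contact_force: [-0.8, -1.1, 1.2]
gripper_width: 0.603
grasp_force: 1.0
```

```bash
python3 -c "
from h import *
board()"
```

```text
wrist 0.91 [ 98.  103.4] 76.0 corners local [array([-66.1,  52. ]), array([-66.6, -51.3]), array([ 31.5, -51.8]), array([31.9, 51.6])]
scene 0.83 [121.4 105.1] 75.1 corners local [array([-65.3,  50.9]), array([-67.4, -54.2]), array([ 53.9, -56.7]), array([56.1, 48.4])]
5.375 tcp local [-77.4614   0.0819] 0.02486387966094634 yaw 76.24231161430055 [-0.0067  0.2748  0.1503]
```

About 6 mm remain, so I'll press on slowly until the force rises.

>>> {"name": "jog_arm", "arguments": {
  "motion": "60 0.005 0 0 0 0 0; 60 0.009 0 0 0 0 0; 60 0.012 0 0 0 0 0; 60 0.014 0 0 0 0 0; 60 0.016 0 0 0 0 0"
}}

```text
time: 6.0
tool_pos: [0.5131, -0.0747, 0.025]
tool_rot: [0.001, 0.787, 0.617, -0.002]
contact_force: [-2.6, -10.1, -0.9]
gripper_width: 0.602
grasp_force: 5.2
```

```bash
python3 -c "
from h import *
board()"
```

```text
wrist 0.65 [ 97.8 102.8] 76.4 corners local [array([-61.1,  51.2]), array([-61. , -51.6]), array([ 36.8, -51.5]), array([36.7, 51.3])]
scene 0.87 [118.8 106. ] 75.5 corners local [array([-61.3,  52.7]), array([-62.8, -53.3]), array([ 56. , -54.9]), array([57.4, 51.1])]
6.2 tcp local [-71.7297  -0.0614] 0.024983660457607484 yaw 76.24077138939238 [-2.7193 -8.2063 -1.3063]
```

The force has reached 10 N, which means the board is at the stop. I'll press slightly more to confirm, then back off and rise.

>>> {"name": "jog_arm", "arguments": {
  "motion": "60 0.002 0 0 0 0 0; 60 0.003 0 0 0 0 0; 60 0.004 0 0 0 0 0; 60 0.004 0 0 0 0 0; 60 0.004 0 0 0 0 0"
}}

```text
time: 6.82
tool_pos: [0.5131, -0.0746, 0.0251]
tool_rot: [0.002, 0.787, 0.617, -0.003]
contact_force: [-5.1, -14.6, -1.2]
gripper_width: 0.601
grasp_force: 7.7
```

>>> {"name": "jog_arm", "arguments": {
  "motion": "60 -0.02 0 0 0 0 0; 60 -0.06 0 0 0 0 0; 30 -0.1 0 -0.09 0 0 0; 0 -0.12 0 -0.2 0 0 0; 0 -0.12 0 -0.32 0 0 0"
}}

```text
time: 7.45
tool_pos: [0.4992, -0.1294, 0.1863]
tool_rot: [-0.001, 0.787, 0.617, 0.0]
contact_force: [1.1, -0.1, -0.1]
gripper_width: 0.003
grasp_force: 0.0
```

```bash
python3 -c "
from h import *
board()
f=snap('wrist','w3.png')
for c in ['scene','side','wrist']: print(c,[ (local(r['at'],SEAT,YAW)*1000,r['at'][2],r['p']) for t in ['handle_grip','clamp_bar'] for r in (snap(c),place_of(c,t))[1][:1]])
"
```

```text
wrist 0.84 [ 85.4 100.3] 76.2 corners local [array([-59.8,  50.1]), array([-60. , -50.2]), array([ 25.4, -50.4]), array([25.7, 49.9])]
scene 0.92 [120.8 109.5] 75.9 corners local [array([-62.5,  53.5]), array([-63.3, -56. ]), array([ 57.6, -56.9]), array([58.4, 52.6])]
7.65 tcp local [-127.8242   -1.2493] 0.1872120340806441 yaw 76.22490141633118 [-0.024  -0.2297 -0.194 ]
scene [(array([163.1204,  -2.0245]), 0.1311, 0.71), (array([113.9166,  -0.7413]), 0.0625, 0.84)]
side [(array([162.2721,  -1.9225]), 0.1267, 0.69), (array([111.3408,  -1.5751]), 0.0589, 0.97)]
wrist []
```

View pics/w3.png

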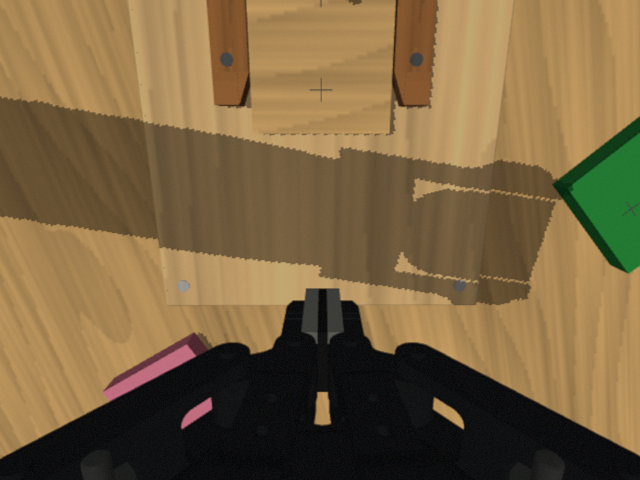

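The board is home: its back edge is at row 133, sticking about 20 mm out of the mouth, and it is square. Next I'll work out the arc for pressing the handle.

```bash
cat >> h.py <<'E'
def W(l): 
    c,s=np.cos(YAW),np.sin(YAW); return np.array([SEAT[0]+c*l[0]-s*l[1],SEAT[1]+s*l[0]+c*l[1],l[2]])
def arc(th,s=15,back=11):
    t=np.radians(th); a,b=69.7+s,15.4
    return np.array([148.3+a*np.cos(t)-b*np.sin(t)-back,-1,59.6+a*np.sin(t)+b*np.cos(t)])/1000
E
python3 -c "
from h import *
for p in [(.145,-.001,.19),(.145,-.001,.145)]: print(p,tool(W(p)))
for th in [70,64,56,48,40,32,24,16,10,6,3,0,-2]: print(th,arc(th)*1000,tool(W(arc(th))))
"
```

```text
(0.145, -0.001, 0.19) [ 0.5458  0.0011 -0.01  ]
(0.145, -0.001, 0.145) [0.5458 0.0011 0.08  ]
70 [151.7978  -1.     144.4591] [0.5594 0.001  0.0811]
64 [160.5886  -1.     142.4788] [0.577  0.001  0.0851]
56 [171.8965  -1.     138.4311] [0.5996 0.001  0.0932]
48 [182.5309  -1.     132.849 ] [0.6209 0.001  0.1043]
40 [192.285   -1.     125.8412] [0.6404 0.0009 0.1183]
32 [200.9689  -1.     117.5441] [0.6578 0.0009 0.1349]
24 [208.4136  -1.     108.1192] [0.6726 0.0009 0.1538]
16 [214.4741  -1.      97.7499] [0.6848 0.0009 0.1745]
10 [218.039  -1.     89.474] [0.6919 0.0009 0.1911]
6 [219.9263  -1.      83.7692] [0.6957 0.0009 0.2025]
3 [221.0779  -1.      79.4118] [0.698  0.0009 0.2112]
0 [222.  -1.  75.] [0.6998 0.0009 0.22  ]
-2 [222.4859  -1.      72.0346] [0.7008 0.0009 0.226 ]
```

>>> {"name": "jog_arm", "arguments": {
  "motion": "0 0.12 0 -0.03 0 0 0; 0 0.24 0 -0.03 0 0 0; 0 0.36 0 -0.03 0 0 0; 0 0.46 0 -0.03 0 0 0; 0 0.54 0.001 -0.01 0 0 0"
}}

```text
time: 8.93
tool_pos: [0.5655, 0.135, 0.1913]
tool_rot: [0.001, 0.786, 0.618, 0.001]
contact_force: [1.2, -0.5, -0.3]
gripper_width: -0.001
grasp_force: 0.0
```

```bash
python3 -c "
from h import *
f=snap('side')
im=cv2.resize(f['color'][200:320,230:390,::-1],(800,600),interpolation=cv2.INTER_CUBIC);cv2.imwrite('pics/s4.png',im)
print(state()['contact_force'],local(state()['tool_pos'],SEAT,YAW),state()['tool_pos'])
for th in [70,60,50,40,32,24,16,10,6,3,0,-2]: print(th,tool(W(arc(th))))
"
```

```text
[-2.1176  1.5186 -1.2255] [0.1476 0.0001] [0.5649 0.1385 0.189 ]
70 [0.008  0.0022 0.089 ]
60 [0.037  0.0023 0.0967]
50 [0.0643 0.0024 0.1094]
40 [0.0889 0.0025 0.1265]
32 [0.1062 0.0025 0.1432]
24 [0.121  0.0026 0.1621]
16 [0.1331 0.0026 0.1829]
10 [0.1401 0.0027 0.1994]
6 [0.1439 0.0027 0.2109]
3 [0.1462 0.0027 0.2196]
0 [0.148  0.0027 0.2284]
-2 [0.1489 0.0027 0.2343]
```

View pics/s4.png

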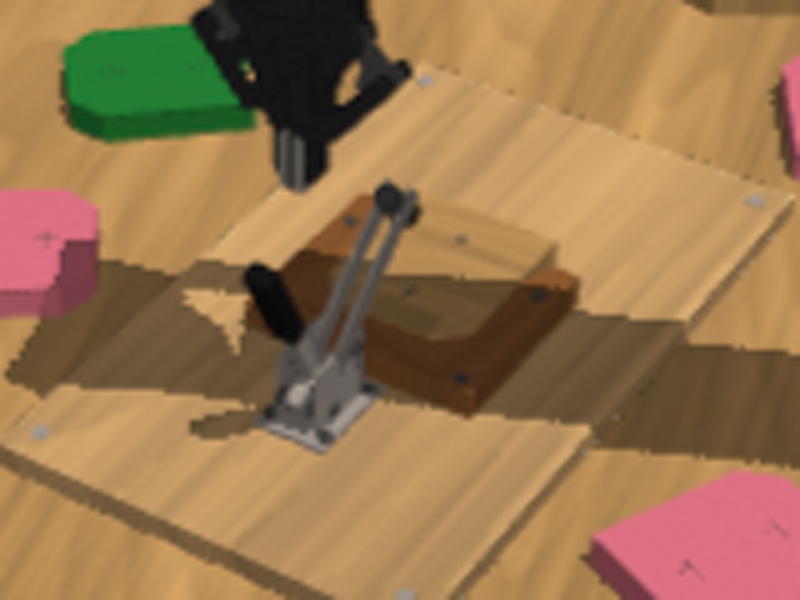

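The shut fingertips (295,165) hang above the nest side of the black grip (275,300), and the board is seated. Pressing now.

>>> {"name": "jog_arm", "arguments": {
  "motion": "0 0 0.002 0.05 0 0 0; 0 0.002 0.002 0.085 0 0 0; 0 0.02 0.002 0.09 0 0 0; 0 0.037 0.002 0.097 0 0 0; 0 0.05 0.002 0.103 0 0 0"
}}

```text
time: 9.6
tool_pos: [0.5724, 0.1572, 0.14]
tool_rot: [0.001, 0.787, 0.617, 0.001]
contact_force: [-1.4, -1.0, 4.4]
gripper_width: 0.003
grasp_force: 1.7
```

```bash
python3 -c "
from h import *
snap('side');print([(local(r['at'],SEAT,YAW)*1000,r['at'][2],r['p']) for r in place_of('side','handle_grip')[:1]])
print(state()['contact_force'],local(state()['tool_pos'],SEAT,YAW),state()['tool_pos'])
for th in [56,50,45,40,32,24,16,10,6,3,0,-2]: print(th,tool(W(arc(th))))
"
```

```text
[(array([166.9829,  -0.98  ]), 0.1252, 0.59)]
[-0.2661 -0.0084  0.4774] [ 0.1679 -0.0027] [0.5724 0.1575 0.1396]
56 [ 0.008  -0.0034  0.0024]
50 [ 0.0241 -0.0034  0.0105]
45 [ 0.0368 -0.0035  0.0185]
40 [ 0.0488 -0.0035  0.0276]
32 [ 0.0661 -0.0035  0.0442]
24 [ 0.081  -0.0036  0.063 ]
16 [ 0.0931 -0.0036  0.0838]
10 [ 0.1002 -0.0037  0.1004]
6 [ 0.104  -0.0037  0.1118]
3 [ 0.1063 -0.0037  0.1205]
0 [ 0.1081 -0.0037  0.1293]
-2 [ 0.1091 -0.0037  0.1352]
```

>>> {"name": "jog_arm", "arguments": {
  "motion": "0 0.015 -0.003 0.006 0 0 0; 0 0.032 -0.003 0.015 0 0 0; 0 0.048 -0.003 0.028 0 0 0; 0 0.066 -0.003 0.045 0 0 0; 0 0.08 -0.003 0.063 0 0 0"
}}

```text
time: 10.32
tool_pos: [0.5805, 0.1972, 0.1077]
tool_rot: [0.0, 0.787, 0.617, 0.001]
contact_force: [2.2, -0.9, 2.2]
gripper_width: -0.003
grasp_force: 1.3
```

```bash
python3 -c "
from h import *
snap('side');print([(local(r['at'],SEAT,YAW)*1000,r['at'][2],r['p']) for r in place_of('side','handle_grip')[:1]])
print(state()['contact_force'],local(state()['tool_pos'],SEAT,YAW),state()['tool_pos'])
for th in [32,24,20,16,12,8,4,2,0,-2]: print(th,tool(W(arc(th))))
"
```

```text
[(array([207.9005,  -0.7835]), 0.0994, 0.64)]
[-0.786  -0.6685  0.1088] [0.2077 0.0004] [0.5788 0.1969 0.1055]
32 [-0.0134  0.0028 -0.0241]
24 [ 0.0015  0.0029 -0.0052]
20 [0.0079 0.0029 0.0049]
16 [0.0136 0.0029 0.0155]
12 [0.0186 0.0029 0.0265]
8 [0.0228 0.0029 0.0377]
4 [0.0261 0.003  0.0493]
2 [0.0275 0.003  0.0551]
0 [0.0287 0.003  0.061 ]
-2 [0.0297 0.003  0.0669]
```

>>> {"name": "jog_arm", "arguments": {
  "motion": "0 0.012 0 0.015 0 0 0; 0 0.018 0 0.028 0 0 0; 0 0.023 0 0.04 0 0 0; 0 0.027 0 0.052 0 0 0; 0 0.028 0 0.061 0 0 0"
}}

```text
time: 11.05
tool_pos: [0.5827, 0.2099, 0.0759]
tool_rot: [-0.0, 0.787, 0.617, -0.0]
contact_force: [0.4, 0.5, 0.6]
gripper_width: -0.004
grasp_force: 0.1
```

```bash
python3 -c "
from h import *
snap('side');print([(local(r['at'],SEAT,YAW)*1000,r['at'][2],r['p']) for r in place_of('side','handle_grip')[:1]])
print(state()['contact_force'],local(state()['tool_pos'],SEAT,YAW),state()['tool_pos'])
for th in [0,-2]: print(th,tool(W(arc(th))))
"
```

```text
[(array([218.9994,  -2.4009]), 0.0726, 0.72)]
[-0.3689 -0.9947 -0.1323] [ 0.221 -0.   ] [0.5824 0.2097 0.0756]
0 [0.002  0.0019 0.0013]
-2 [0.003  0.002  0.0072]
```

>>> {"name": "jog_arm", "arguments": {
  "motion": "0 0 0 0.003 0 0 0; 0 0 0 0.005 0 0 0; 0 0 0 0.007 0 0 0; 0 0 0 0.008 0 0 0; 0 0 0 0.008 0 0 0"
}}

```text
time: 11.78
tool_pos: [0.5832, 0.2098, 0.0734]
tool_rot: [0.0, 0.787, 0.617, 0.0]
contact_force: [-2.0, -0.4, 5.1]
gripper_width: 0.002
grasp_force: 2.6
```

>>> {"name": "jog_arm", "arguments": {
  "motion": "0 0 0 -0.05 0 0 0; 0 0 0 -0.15 0 0 0; 0 0 0 -0.27 0 0 0; 0 0 0 -0.35 0 0 0; 0 0 0 -0.35 0 0 0"
}}

```text
time: 12.4
tool_pos: [0.5852, 0.2101, 0.2528]
tool_rot: [0.002, 0.787, 0.617, 0.004]
contact_force: [-0.8, -1.3, 0.2]
gripper_width: -0.0
grasp_force: 0.0
```

```bash
python3 -c "
from h import *
f=snap('side');print([(local(r['at'],SEAT,YAW)*1000,r['at'][2],r['p']) for r in place_of('side','handle_grip')[:1]])
cv2.imwrite('pics/s5.png',cv2.resize(f['color'][200:320,230:390,::-1],(800,600),interpolation=cv2.INTER_CUBIC))
for c in ['scene','side']:
    f=snap(c)
    for r in cut_out(c,'handle_grip')[:1]:
        P=pts(f,r['pixels']); L=np.array([local(p,SEAT,YAW) for p in P])*1000; m=P[:,2]>.06
        for a in range(150,260,10):
            k=m&(abs(L[:,0]-a)<5)
            if k.any(): print(c,a,np.percentile(P[k,2],90),k.sum())
board(('scene','side'))
"
```

```text
[(array([218.4092,  -3.7799]), 0.0729, 0.64)]
scene 150 0.07594788220512871 21
scene 160 0.0735968766411276 20
scene 170 0.07406032704486609 22
scene 180 0.07475378777721149 23
scene 190 0.07656870614987224 35
scene 200 0.07512401731592266 39
scene 210 0.07525753261215402 37
scene 220 0.07533570194776562 37
scene 230 0.07545528581260608 40
scene 240 0.07726100054963832 37
scene 250 0.07458836538617364 26
side 150 0.07267111782873395 19
side 160 0.07581484546767725 14
side 170 0.07384528936899404 17
side 180 0.07481294880882008 8
side 190 0.07537117539474329 23
side 200 0.07413228307413337 19
side 210 0.07485995331728516 19
side 220 0.07481415339759612 21
side 230 0.07355723863831286 25
side 240 0.07403066330285601 17
side 250 0.07406500083287171 26
scene 0.66 [120.8 105.4] 78.6 corners local [array([-65.7,  49.4]), array([-61.4, -55.9]), array([ 59.3, -51. ]), array([55. , 54.3])]
side 0.96 [122.8 103.9] 74.9 corners local [array([-63.3,  55.8]), array([-65.8, -48.1]), array([ 57., -51.]), array([59.5, 52.8])]
12.9 tcp local [220.9398  -0.3258] 0.2466627939620284 yaw 76.2195945317496 [ 0.3081  0.0418 -0.2359]
```

View pics/s5.png

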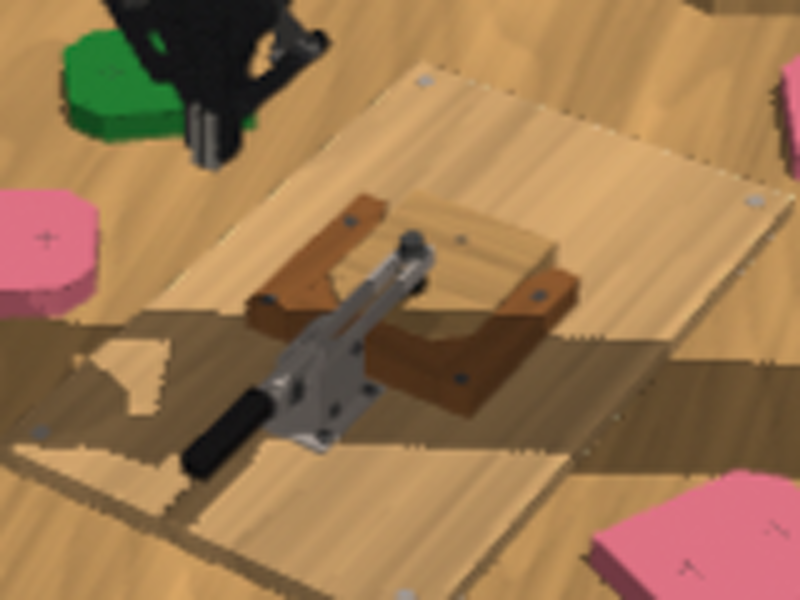

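The handle is level at 75 mm, the foot is on the seated board, and the gripper is clear. Handing in.

```bash
python3 -c "
from plant import *
print(job_done())"
```

```text
the job is handed in; nothing more can be done
None
```

I slid the oak board fully home in the nest, pressed the clamp handle down to level over it, backed the arm clear and handed the job in at about 13 s; no verdict came back.

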